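Break up a jammed nest of steel cups on a slotted hanging rack

ROBOT

A 7-joint arm with a two-finger parallel gripper is mounted at the origin on a cart in front of the work surface, level with it; the furniture and walls round the work are solid. World frame = base frame: x ahead of the robot, y to its left, z up, the work surface at z = 0. Lengths are in m, angles in rad, forces in N, time in s.
With the tool pointing down it reaches from about 0.425 to 0.925 m from the base axis. Payload 6.8 kg.
Tool frame: the origin (TCP) lies at the very end of the fingers, on their centre line; the grasp point (between the pads) lies 19 mm behind it; z points along the fingers, y is the direction in which the jaws open and shut (so a half turn about z gives the same grasp; the last joint's range is limited). The gripper opens to 85 mm and grips with 20 to 120 N. Pads are 22 mm wide; open, the fingers measure 114 mm over their backs; the gripper's body (76 mm by 85 mm) begins 54 mm behind the grasp point. The pads swing forward as they close: fully open they stand 13 mm farther back than shut.
Start: joints at [1.191, 0.477, 0.022, 1.555, -0.011, 1.109, -0.083], TCP at [0.181, -0.65, 0.231] pointing down, gripper open.
Joint ranges: [-2.96, 2.96], [-0.34, 2.1], [-1.41, 1.46], [0.24, 2.44], [-1.37, 4.51], [0.17, 1.92], [-2.96, 2.96]. Speed limits (rad/s): [2.39, 2.39, 3.14, 3.14, 3.14, 3.14, 3.14].

INTERFACE

Orientations are given as a unit quaternion [w, x, y, z].
In Python, from workcell import sense, capture, camera_params, job_done gives the robot as it stands. The module is installed in compiled form; this text tells all that it offers.
- The arm moves only by the tool jog_arm, never from a script. Its argument "motion" is a list of rows, each a list of 7 numbers: the turn, a rotation vector about the tool's x, y, z in degrees, then the shift along the tool's x, y, z in mm, then the closure in counts, from 0 (fully open) to 255 (shut). A call has exactly 10 rows; each row is the pose to reach, as a shift and turn from the pose commanded when the call began, along the tool's axes at that moment; what a row does not reach only later rows make up. A row lasts 1/10 s, in which the tool goes at most 50 mm and 8.59 degrees, less where a joint would pass 70% of its speed; a pose out of reach is approached as far as the arm can. A call with a gripper value outside its range is refused whole. The fingers move at their own pace and stop on an object; the grip force is fixed at half the most. Time passes only in rows, so rows that repeat a pose let the fingers close, or fill a call up. It gives the time, the measured TCP pose, the force and the opening at its end, in the units of the state.
- sense(): the state, without advancing time (a new reading comes with each control period).
- capture(name): name is "side" or "top"; returns (picture, depth): 384x512x3 uint8, blue, green, red; 384x512 float32, m along the optical axis (not along the pixel's ray), 0 where there is no reading.
- camera_params(name): a dict with "fovy" (degrees; the focal length in pixels is half the picture's height over the tangent of half this angle, whatever the lens; pixels are square), "cx", "cy" (the principal point, pixels), "origin" and "orientation" of the camera in the world. Camera axes: x right, y up, looking along -z (the intrinsics and any distortion apply to the point x, -y, -z); pixel columns grow to the right and rows downward; lengths in m; the calibration is good to about 2 mm. A picture is of the moment at which its call begins. camera_params takes no time and is no camera call.
- job_done(): hands the job in, once; it reports no verdict.
The state is a dict: "clock": time; "q": joint angles; "joint_vel": joint speeds; "tau": joint torques, N m; "eef_pos": TCP position; "tool_rot": TCP orientation; "force": force on the tool from outside, world axes, zero at the start; "torque": the same for the moment, N m; "gripper_width": opening from 0.0 (shut) to 1.0 (fully open).
Only numpy, scipy, OpenCV 4.12 (cv2) and the standard library are available. Lean on these libraries where they do the work, as an engineer would, in place of code of your own. Each camera call takes 0.05 s, during which the arm holds its last target. There are 200 camera calls.

TASK

The washed steel cups have jammed inside the handled pot, and simply lifting one brings the whole nest along. Pull the nest apart, using the rack's slots to hold a cup by its rim where that helps, and leave the small cup, the medium cup and the handled pot each hanging upright by its rim, pushed right in, in the slot of its own width. Do not disturb the bottles and boxes standing around.

Things in the scene. Friction and masses are not known exactly. Their poses are not given: they have to be found in the camera images.
- pot_large: Largest of three nested round steel cups with flat outward rims, the only one with a handle. Origin at centre of underside, z up its axis, -x to the handle. 60 mm tall; body 56 mm across under the rim, 51 at the foot; rim 69 mm across, 3 thick (57 to 60 above origin). Cavity floor 19 mm up. 0.14 to 0.26 kg.
- pot_grip (a point): Middle of the pot's handle, 66 mm out from the pot's axis along its -x and 43 mm above its underside. The handle is a straight, level black rubber-sleeved bar, 13 mm wide, 20 mm tall (33 to 53 mm above the pot's underside), from 40 to 92 mm from the axis; grip it hard across its width: if it turns in the grip the cups tilt, bind and pull over 20 N. Axes as the pot's.
- cup_medium: Middle cup. Origin at centre of underside, z up. 55 mm tall; body 46 mm across under the rim, 42 at foot; rim 59 mm across, 3 thick (52 to 55 up). Cavity floor 19 up. Starts 19 to 23 mm above the pot's underside, leaving a gap of 11 to 15 mm between their rims. A rubber ring in the pot grips it: 8 to 14 N to pull out, loose after about 20 mm, quite out after 41. 0.1 kg.
- cup_small: Smallest cup. Origin at centre of underside, z up. 50 mm tall; body 36 mm across under the rim, 32 at foot; rim 49 mm across, 3 thick (47 to 50 up). Starts 19 to 24 mm above the medium cup's underside, leaving a gap of 11 to 16 mm between their rims. A rubber ring in the medium cup grips it: 5 to 9 N, less than medium cup in pot; loose after 20 mm, quite out after 36. 0.06 kg.
- rack_foot: Foot rail of the fixed hanging rack, 330 mm along y, 100 along x, 6 thick, origin at worktop level under the middle slot. On it, 104 mm apart in any order, three steel stands: a level plate 4 mm thick and 92 wide, top 151 mm above the worktop, with a slot open to the rack's -x (its front); 141 mm free height below; upright back wall 46 mm behind the slot centres. Nothing stands over the plates.
- slot_small_centre (a point): Slot 41 mm wide for the small cup (36 mm body, 49 mm rim). The point is the centre of its round inner end, at the plate's upper face: a cup pushed home has its axis within 3 mm of it. x points into the slot, away from its mouth; y across; z up. Straight sides reach 22 mm before the point, then flare out over 8 mm more; foot rail reaches 42 mm before it. A cup in too wide a slot drops through.
- slot_medium_centre (a point): Slot 51 mm wide for the medium cup (46 mm body, 59 mm rim). The point is the centre of its round inner end, at the plate's upper face: a cup pushed home has its axis within 3 mm of it. x points into the slot, away from its mouth; y across; z up. Straight sides reach 22 mm before the point, then flare out over 8 mm more; foot rail reaches 42 mm before it. A cup in too wide a slot drops through.
- slot_large_centre (a point): Slot 61 mm wide for the pot (56 mm body, 69 mm rim). The point is the centre of its round inner end, at the plate's upper face: a cup pushed home has its axis within 3 mm of it. x points into the slot, away from its mouth; y across; z up. Straight sides reach 22 mm before the point, then flare out over 8 mm more; foot rail reaches 42 mm before it. A cup in too wide a slot drops through.
- vial: Bystander: small dark vial with a white cap, 33 x 34 x 73 mm, origin under its centre. Leave it alone.
- dropper_bottle: Bystander: small pale bottle with a white cap, 25 x 26 x 66 mm, origin under its centre. Leave it alone.
- slides: Bystander: open carton of microscope slides, 32 x 82 x 30 mm, origin under its centre. Leave it alone.
- amber_bottle_1: Bystander behind the rack: brown bottle with a blue cap, 47 x 47 x 98 mm, origin under its centre. Leave it alone.
- amber_bottle_2: Bystander behind the rack: brown bottle with a blue cap, 47 x 47 x 122 mm, origin under its centre. Leave it alone.
Mind the look-alikes: they are no part of the job. What is shaped like the cup_small but blue or orange is not meant. Leave any green look-alike of the cup_medium alone.

How it is judged:
By the outcome, as a careful person would: the job done as asked, in the order asked, and still so for the second after the job is handed in, with the robot touching nothing.
It also fails if it takes over 54 s, if anything falls off the work surface, if the arm or the gripper's body presses on something with over 40 N, if the wrist force passes 120 N, or if a joint passes its speed limit or range.

## Working session

There is one attempt and no reset: what is moved stays moved. The work goes in short steps, Python scripts to look and compute and a tool call to move; the robot and the scene stay as the last step left them, time stands still between calls to the robot, and variables do not carry over. Pictures are saved under pics/ and viewed, about 8 in all and at most 12, crops included, and the job is handed in when it is done.

Besides the shell and the picture viewer there is one more tool, called after "Request:" by a JSON object that holds its "name" and its "arguments", one argument or row to a line. jog_arm: Moves the arm, as the interface text tells. Its arguments: {"type":"object","properties":{"motion":{"type":"array"}},"required":["motion"]}

```bash
mkdir -p pics; ls; cat > h.py <<'E'
import numpy as np, cv2
from workcell import sense, capture, camera_params, job_done
from scipy.spatial.transform import Rotation as R
def rot(q): return R.from_quat([q[1],q[2],q[3],q[0]]).as_matrix()
def cloud(name):
    img,d=capture(name); p=camera_params(name)
    f=192/np.tan(np.radians(p['fovy'])/2)
    v,u=np.mgrid[:384,:512]
    c=np.stack([(u-p['cx'])/f*d,-(v-p['cy'])/f*d,-d],-1)
    return img,d,c@rot(p['orientation']).T+np.array(p['origin'])
E
python3 - <<'E'
from h import *
s=sense();print(s)
for n in('side','top'):
    print(camera_params(n))
    im,d,P=cloud(n); np.savez(n+'0.npz',im=im,d=d,P=P)
    cv2.imwrite(f'pics/{n}0.png',im); print((d>0).mean())
a=cv2.imread('pics/side0.png');b=cv2.imread('pics/top0.png')
E
```

```text
pics
{'clock': 0.0, 'q': array([ 1.19091571,  0.47778774,  0.02240393,  1.55645899, -0.01150688,
        1.10931409, -0.08307229]), 'joint_vel': array([-0.00194037,  0.0005161 ,  0.00206898, -0.00077497, -0.00184823,
       -0.00108246, -0.00017394]), 'tau': array([ 6.37254789e-05, -5.96442676e+01,  1.60787601e+00, -2.81192869e+01,
        1.24252687e-02,  9.32182797e-03,  1.18242457e-05]), 'eef_pos': array([ 0.18098931, -0.64966098,  0.23033208]), 'tool_rot': array([-8.96842716e-04,  9.90781429e-01,  1.35467025e-01, -2.03309950e-04]), 'force': array([ 0.34075071,  0.17015859, -0.29033016]), 'torque': array([-0.01576018, -0.01653481,  0.00173061]), 'gripper_width': 1.002771273236983}
{'fovy': 49.16213502236043, 'cx': 267.8792924056684, 'cy': 199.60432555452564, 'origin': array([ 0.63866383, -0.84347118,  0.58768109]), 'orientation': array([ 0.86337599,  0.50446959, -0.00363244,  0.00889587])}
0.9959767659505209
{'fovy': 42.27693579892808, 'cx': 255.85542778427765, 'cy': 194.18940821010884, 'origin': array([ 0.42055633, -0.00962943,  1.48075828]), 'orientation': array([-0.70087766, -0.05181872,  0.05052591,  0.70960021])}
0.9962209065755209
```

View pics/side0.png

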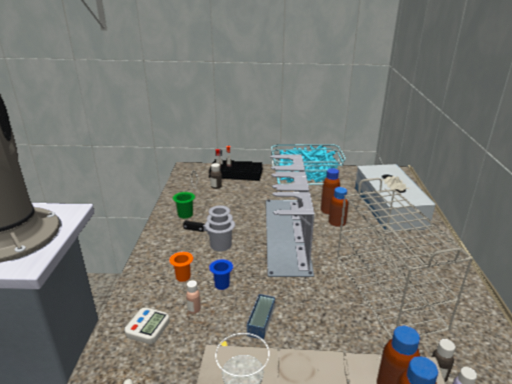

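View pics/top0.png

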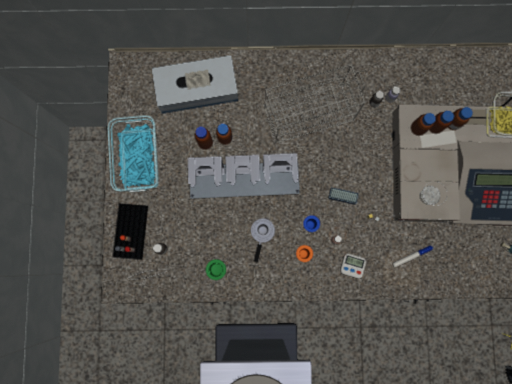

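Side view: nest at about (220,230), with the handle pointing to the robot at (193,226). The rack stands at (290,200), with blue, orange and green look-alikes around the nest. Top view: nest at (262,230), rack plates at (205,170), (242,170) and (281,168). Next I'll measure.

```bash
python3 - <<'E'
from h import *
T=np.load('top0.npz');S=np.load('side0.npz')
for n,D in(('top',T),('side',S)):
    P=D['P'];im=D['im'].astype(int)
    m=(abs(P[...,2]-.151)<.012)&(P[...,0]>.4)&(P[...,0]<.75)&(abs(P[...,1])<.25)
    k,l,st,c=cv2.connectedComponentsWithStats(m.astype(np.uint8))
    for i in range(1,k):
        if st[i,4]>25:
            q=P[l==i];print(n,'plate',st[i],q.min(0).round(3),q.max(0).round(3),np.median(q[:,2]).round(3))
    m=(P[...,2]>.02)&(P[...,0]>.25)&(P[...,0]<.6)&(P[...,1]>-.3)&(P[...,1]<.3)
    k,l,st,c=cv2.connectedComponentsWithStats(m.astype(np.uint8))
    for i in range(1,k):
        if st[i,4]>15:
            q=P[l==i];print(n,'obj',st[i],q.min(0).round(3),q.max(0).round(3),im[l==i].mean(0).round())
a=cv2.resize(T['im'][140:290,180:330],None,fx=5,fy=5,interpolation=cv2.INTER_CUBIC)[:600]
a=cv2.resize(T['im'][145:265,180:330],None,fx=5,fy=5,interpolation=cv2.INTER_CUBIC)
b=cv2.resize(S['im'][145:285,165:330],None,fx=4,fy=4,interpolation=cv2.INTER_CUBIC)
cv2.imwrite('pics/t1.png',a);cv2.imwrite('pics/s1.png',b)
E
```

```text
top plate [263 153  35  32 510] [ 0.642 -0.122  0.141] [ 0.728 -0.029  0.159] 0.149
top plate [225 155  35  31 684] [ 0.641 -0.018  0.14 ] [0.725 0.075 0.156] 0.149
top plate [187 157  35  31 601] [0.637 0.086 0.141] [0.72  0.179 0.158] 0.149
top obj [303 216  17  16 159] [ 0.421 -0.19   0.022] [ 0.564 -0.01   1.481] [124.  57.  33.]
top obj [251 219  23  44 538] [ 0.421 -0.056  0.044] [0.556 0.007 1.481] [117. 110. 108.]
top obj [331 236  10   9  67] [ 0.483 -0.246  0.02 ] [ 0.506 -0.226  0.071] [112. 117. 124.]
top obj [153 243  13  12 125] [ 0.421 -0.01   0.023] [0.492 0.285 1.481] [102. 106. 108.]
top obj [296 245  17  17 161] [ 0.421 -0.167  0.023] [ 0.48  -0.01   1.481] [ 38.  83. 163.]
top obj [205 260  21  20 236] [ 0.387 -0.01   0.02 ] [0.441 0.139 1.481] [ 53. 102.  42.]
side plate [ 270  154   44   66 1434] [ 0.639 -0.127  0.139] [0.728 0.178 0.154] 0.152
side obj [210 163  11  21 194] [0.463 0.251 0.02 ] [0.494 0.282 0.075] [ 94. 102. 106.]
side obj [172 192  23  21 369] [0.387 0.077 0.02 ] [0.444 0.135 0.058] [35. 99. 17.]
side obj [ 183  206   52   40 1102] [ 0.436 -0.063  0.02 ] [0.559 0.    0.099] [110. 106. 106.]
side obj [169 252  24  24 411] [ 0.433 -0.171  0.02 ] [ 0.481 -0.123  0.054] [  6.  80. 184.]
side obj [209 259  24  25 429] [ 0.519 -0.194  0.02 ] [ 0.566 -0.146  0.053] [146.  58.  19.]
side obj [186 281  14  27 292] [ 0.485 -0.256  0.02 ] [ 0.509 -0.234  0.069] [133. 145. 163.]
```

View pics/t1.png

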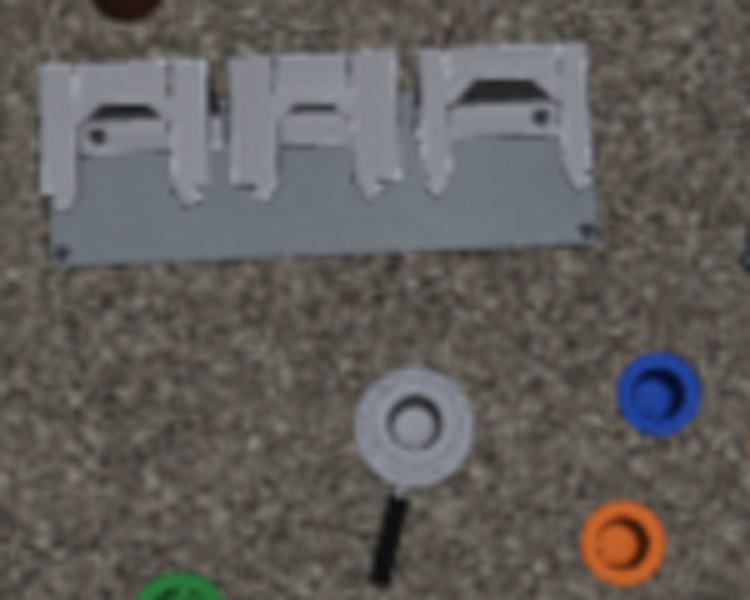

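View pics/s1.png

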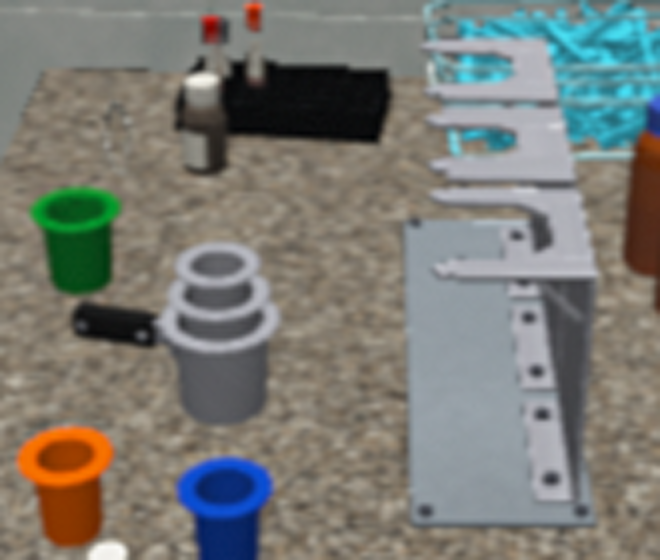

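Slot order, measured from the picture, is medium (y+), small (middle), large (y−). Next I'll measure the nest, handle and slots more precisely.

```bash
cat >> h.py <<'E'
def rectify(im,name,z,x0,x1,y0,y1,s=.0005):
    p=camera_params(name);f=192/np.tan(np.radians(p['fovy'])/2)
    X,Y=np.meshgrid(np.arange(x1,x0,-s),np.arange(y1,y0,-s),indexing='ij')
    Q=(np.stack([X,Y,0*X+z],-1)-p['origin'])@rot(p['orientation'])
    return cv2.remap(im,(p['cx']+f*Q[...,0]/-Q[...,2]).astype(np.float32),(p['cy']-f*Q[...,1]/-Q[...,2]).astype(np.float32),cv2.INTER_CUBIC)
def circ(p):
    A=np.c_[2*p,np.ones(len(p))];s=np.linalg.lstsq(A,(p**2).sum(1),rcond=None)[0]
    return s[:2],np.sqrt(s[2]+s[0]**2+s[1]**2)
E
python3 - <<'E'
from h import *
T=np.load('top0.npz');S=np.load('side0.npz')
P=T['P'].reshape(-1,3);I=T['im'].reshape(-1,3).astype(int)
b=(P[:,2]>.03)&(abs(P[:,0]-.49)<.07)&(abs(P[:,1]+.03)<.06)
dark=b&(I.max(1)<60)
h=P[dark];c=np.median(h,0);u,s,v=np.linalg.svd(h[:,:2]-h[:,:2].mean(0));print('handle',len(h),h.mean(0),c,v[0],h.min(0),h.max(0))
for n,D in(('top',T),('side',S)):
  P=D['P'].reshape(-1,3);I=D['im'].reshape(-1,3).astype(int)
  b=(abs(P[:,0]-.525)<.05)&(abs(P[:,1]+.025)<.05)&(P[:,2]>.03)&(I.max(1)>60)
  z=P[b,2];print(n,np.histogram(z,np.arange(.03,.115,.004)))
  for lo,hi in((.053,.064),(.072,.082),(.088,.104)):
    q=P[b&(P[:,2]>lo)&(P[:,2]<hi)];
    if len(q)>8: print(lo,len(q),circ(q[:,:2]),q[:,2].max(),np.median(q[:,2]),(q[:,:2].min(0)+q[:,:2].max(0))/2)
a=rectify(T['im'],'top',.151,.61,.76,-.16,.21);s=rectify(S['im'],'side',.151,.61,.76,-.16,.21)
np.savez('rect.npz',a=a,s=s)
cv2.imwrite('pics/rect.png',np.vstack([a,s]))
E
```

```text
handle 130 [ 0.44936108 -0.01072662  0.5693734 ] [ 0.4464121  -0.00962943  0.0541866 ] [ 0.9904219  -0.13807409] [ 0.42055633 -0.03846506  0.0444244 ] [ 5.37472070e-01 -6.64286102e-04  1.48075828e+00]
top (array([ 0,  0,  0,  4, 29, 32, 61, 45, 13,  2, 29, 49, 27,  2, 12, 49, 75,
       15,  2,  0,  0]), array([0.03 , 0.034, 0.038, 0.042, 0.046, 0.05 , 0.054, 0.058, 0.062,
       0.066, 0.07 , 0.074, 0.078, 0.082, 0.086, 0.09 , 0.094, 0.098,
       0.102, 0.106, 0.11 , 0.114]))
0.053 124 (array([ 0.52318053, -0.02483703]), np.float64(0.029407956705129475)) 0.06354093969132912 0.057591140453007506 [ 0.5203672  -0.02467677]
0.072 97 (array([ 0.52392771, -0.02456617]), np.float64(0.02653381949966198)) 0.08188571170897352 0.07559002767667944 [ 0.52301999 -0.0244245 ]
0.088 149 (array([ 0.52355443, -0.02477999]), np.float64(0.020016287418556832)) 0.10213487169752633 0.09486761670958832 [ 0.52308865 -0.02433359]
side (array([ 28,  33,  41,  40,  36,  38,   9, 128,  50,  28,  13,  53, 106,
        39,  36,  26,  99,  41,   0,   0,   0]), array([0.03 , 0.034, 0.038, 0.042, 0.046, 0.05 , 0.054, 0.058, 0.062,
       0.066, 0.07 , 0.074, 0.078, 0.082, 0.086, 0.09 , 0.094, 0.098,
       0.102, 0.106, 0.11 , 0.114]))
0.053 184 (array([ 0.52448612, -0.02824715]), np.float64(0.02846172156467797)) 0.06374744502615215 0.061048028038637125 [ 0.52067353 -0.03671321]
0.072 163 (array([ 0.52514454, -0.02939849]), np.float64(0.022839053665059738)) 0.08194600070637803 0.07861157370851068 [ 0.52521005 -0.03324783]
0.088 182 (array([ 0.52515421, -0.02955596]), np.float64(0.019092328779329086)) 0.09922462530036291 0.09688546302792492 [ 0.52477009 -0.02905515]
```

View pics/rect.png

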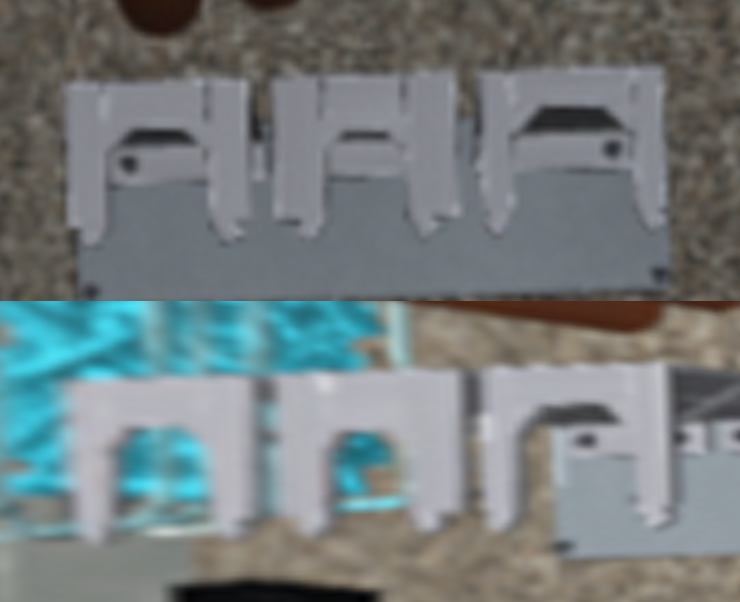

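Slots line up in both rectified views: medium y≈.130, small ≈.026, large ≈−.078, centres at x≈.671/.673/.675, rack yaw about 1.3°. Now the handle direction, plus the moves to get there.

```bash
python3 - <<'E'
from h import *
for n in('top','side'):
  D=np.load(n+'0.npz');P=D['P'].reshape(-1,3);I=D['im'].reshape(-1,3).astype(int);d=D['d'].ravel()
  b=(d>0)&(P[:,2]>.03)&(P[:,2]<.07)&(P[:,0]>.41)&(P[:,0]<.50)&(abs(P[:,1]+.04)<.04)&(I.max(1)<55)
  h=P[b];v=np.linalg.svd(h[:,:2]-h[:,:2].mean(0))[2][0];e=h[:,:2]@v
  print(n,len(h),h.mean(0),np.percentile(h,[5,95],0),np.degrees(np.arctan2(v[1],v[0])),np.ptp(e))
  print(circ)
s=sense();print(rot(s['tool_rot']).round(3))
E
```

```text
top 75 [ 0.4591116  -0.00964612  0.05105843] [[ 0.43652654 -0.01824281  0.04620162]
 [ 0.48187206 -0.00266055  0.05600274]] 167.01801164257708 0.05122923272083352
<function circ at 0x7fef83818ae0>
side 149 [ 0.46190828 -0.01731618  0.04770107] [[ 0.44120716 -0.02356961  0.03799549]
 [ 0.48324517 -0.01059126  0.05502216]] -13.401030091605424 0.04861312743706442
<function circ at 0x7fef83818ae0>
[[ 0.963  0.268 -0.001]
 [ 0.268 -0.963  0.002]
 [-0.    -0.002 -1.   ]]
```

```bash
cat >> h.py <<'E'
def toolR(yaw,tilt): # tool x at yaw, tool z forward-down by tilt (deg)
    return (R.from_euler('z',yaw,degrees=True)*R.from_matrix(np.diag([1,-1,-1.]))*R.from_euler('y',tilt,degrees=True))
def plan(p0,R0,grasp,yaw,tilt,g=.019):
    R0=R.from_matrix(R0);R1=toolR(yaw,tilt)
    t=np.array(grasp)+g*R1.as_matrix()[:,2]
    print('turn',np.degrees((R0.inv()*R1).as_rotvec()).round(2),'shift',(R0.inv().apply(t-p0)*1000).round(1),'tcp',t.round(4))
def gp(s=None):
    s=s or sense();M=rot(s['tool_rot']);return s,M,s['eef_pos']-.019*M[:,2]*-1-.038*M[:,2]
E
python3 - <<'E'
from h import *
s=sense();M=rot(s['tool_rot'])
plan(s['eef_pos'],M,[.5,-.3,.24],-13.2,0)
plan(np.array([.5,-.3,.221]),toolR(-13.2,0).as_matrix(),[.46,-.012,.16],-13.2,15)
E
```

```text
turn [-0.09  0.03 28.77] shift [ 401.1 -251.2    9.8] tcp [ 0.5   -0.3    0.221]
turn [-0. 15.  0.] shift [ -99.8 -271.3   79.4] tcp [ 0.4648 -0.0131  0.1416]
```

Request:
{"name": "jog_arm", "arguments": {
  "motion": [
    [0,0,28.8,401,-251,10,100],
    [0,0,28.8,401,-251,10,100],
    [0,0,28.8,401,-251,10,100],
    [0,0,28.8,401,-251,10,100],
    [0,0,28.8,401,-251,10,100],
    [0,0,28.8,401,-251,10,100],
    [0,0,28.8,401,-251,10,100],
    [0,0,28.8,401,-251,10,100],
    [0,0,28.8,401,-251,10,100],
    [0,0,28.8,401,-251,10,100]
  ]
}}

```text
clock: 1.1
eef_pos: [0.5033, -0.2956, 0.2209]
tool_rot: [-0.001, 0.994, -0.112, 0.0]
force: [-0.1, -0.1, -0.3]
gripper_width: 0.604
```

Request:
{"name": "jog_arm", "arguments": {
  "motion": [
    [0,0,0,-100,-271,79,130],
    [0,0,0,-100,-271,79,130],
    [0,5,0,-100,-271,79,130],
    [0,10,0,-100,-271,79,130],
    [0,15,0,-100,-271,79,130],
    [0,15,0,-100,-271,79,130],
    [0,15,0,-100,-271,79,130],
    [0,15,0,-100,-271,79,130],
    [0,15,0,-100,-271,79,130],
    [0,15,0,-100,-271,79,130]
  ]
}}

```text
clock: 2.1
eef_pos: [0.4653, -0.0158, 0.1426]
tool_rot: [0.015, 0.985, -0.116, 0.13]
force: [-0.4, -0.2, -0.3]
gripper_width: 0.488
```

```bash
python3 - <<'E'
from h import *
s=sense();M=rot(s['tool_rot']);print(s['clock'],s['eef_pos'],s['q'].round(2),s['force'],s['gripper_width']);print(M.round(3))
plan(s['eef_pos'],M,[.46,-.012,.16],-13.2,15)
plan(s['eef_pos'],M,[.46,-.012,.043],-13.2,15)
im,d,P=cloud('side');np.savez('side1.npz',im=im,d=d,P=P)
cv2.imwrite('pics/s2.png',cv2.resize(im[120:290,150:320],None,fx=3.4,fy=3.4,interpolation=cv2.INTER_CUBIC))
E
```

```text
2.1 [ 0.46530165 -0.01583491  0.14257995] [-0.01  0.15 -0.18  2.3   0.29  0.47 -2.23] [-0.44698729 -0.20206736 -0.3189885 ] 0.4883030731071158
[[ 0.939 -0.232  0.252]
 [-0.224 -0.973 -0.06 ]
 [ 0.259  0.    -0.966]]
turn [ 0.06 -0.03 -0.21] shift [-1.3 -2.5  0.6] tcp [ 0.4648 -0.0131  0.1416]
turn [ 0.06 -0.03 -0.21] shift [-31.7  -2.5 113.6] tcp [ 0.4648 -0.0131  0.0246]
```

View pics/s2.png

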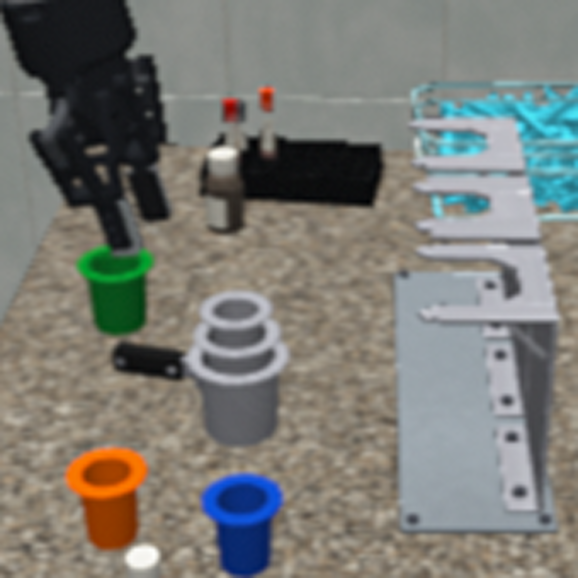

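The gripper hovers above the handle with good reach. I'll check that the arm has settled.

```bash
python3 - <<'E'
from h import *
s=sense();M=rot(s['tool_rot']);print(s['clock'],s['eef_pos'],s['joint_vel'].round(3))
plan(s['eef_pos'],M,[.46,-.012,.043],-13.2,15)
E
```

```text
2.15 [ 0.4652565  -0.01578449  0.14255581] [-0.002 -0.001 -0.005  0.003  0.001 -0.002 -0.004]
turn [ 0.06 -0.03 -0.21] shift [-31.6  -2.5 113.6] tcp [ 0.4648 -0.0131  0.0246]
```

Request:
{"name": "jog_arm", "arguments": {
  "motion": [
    [0,0,0,-8,-1,28,130],
    [0,0,0,-16,-2,57,130],
    [0,0,0,-24,-2,85,130],
    [0,0,0,-29,-2,104,130],
    [0,0,0,-32,-2,114,130],
    [0,0,0,-32,-2,114,130],
    [0,0,0,-32,-2,114,255],
    [0,0,0,-32,-2,114,255],
    [0,0,0,-32,-2,114,255],
    [0,0,0,-32,-2,114,255]
  ]
}}

```text
clock: 3.15
eef_pos: [0.4646, -0.0121, 0.0247]
tool_rot: [0.015, 0.985, -0.115, 0.131]
force: [0.8, -2.1, 3.1]
gripper_width: 0.14
```

```bash
python3 - <<'E'
from h import *
s=sense();M=rot(s['tool_rot']);print(s['clock'],s['eef_pos'],s['gripper_width'],s['force'],s['torque']);print('gp',s['eef_pos']-.019*M[:,2])
im,d,P=cloud('side');np.savez('side2.npz',im=im,d=d,P=P)
cv2.imwrite('pics/s3.png',cv2.resize(im[160:270,150:270],None,fx=5,fy=5,interpolation=cv2.INTER_CUBIC))
E
```

```text
3.15 [ 0.46464845 -0.01213477  0.02471278] 0.1398789806810809 [ 0.75638327 -2.13096176  3.13516274] [-0.15974548 -0.01304628 -0.14874602]
gp [ 0.45983012 -0.01100522  0.04305693]
```

View pics/s3.png

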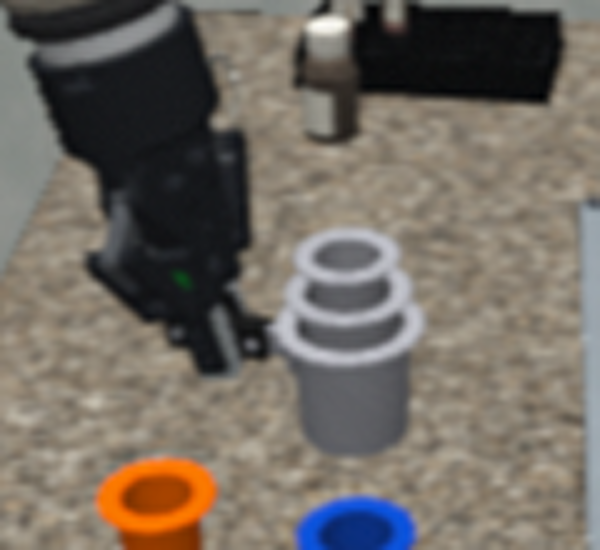

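The handle is gripped (width 12 mm). Next I'll lift and carry the nest to the front of the middle (small) slot.

```bash
python3 - <<'E'
from h import *
s=sense();M=rot(s['tool_rot'])
plan(s['eef_pos'],M,[.46,-.011,.107],-13.4,15)
plan(s['eef_pos'],M,[.519,.026,.107],0,15)
E
```

```text
turn [-0.05 -0.09  0.12] shift [ 16.9  -0.1 -61.7] tcp [ 0.4648 -0.0121  0.0886]
turn [  3.43  -0.09 -12.82] shift [ 64.  -50.8 -49. ] tcp [0.5239 0.026  0.0886]
```

Request:
{"name": "jog_arm", "arguments": {
  "motion": [
    [0,0,0,3,0,-12,255],
    [0,0,0,9,0,-34,255],
    [0,0,0,15,0,-54,255],
    [0,0,0,17,0,-62,255],
    [0.9,0,-3.2,27,-12,-59,255],
    [1.7,0,-6.4,40,-25,-55,255],
    [2.6,0,-9.6,52,-38,-52,255],
    [3.4,0,-12.8,64,-51,-49,255],
    [3.4,0,-12.8,64,-51,-49,255],
    [3.4,0,-12.8,64,-51,-49,255]
  ]
}}

```text
clock: 4.2
eef_pos: [0.522, 0.0262, 0.087]
tool_rot: [0.0, 0.992, -0.0, 0.129]
force: [-1.1, -0.1, -3.9]
gripper_width: 0.145
```

```bash
cat >> h.py <<'E'
def st():
    s=sense();M=rot(s['tool_rot']);g=s['eef_pos']-.019*M[:,2]
    print(round(s['clock'],2),'gp',g.round(4),'yaw',np.degrees(np.arctan2(M[1,0],M[0,0])).round(2),'w',round(s['gripper_width'],3),'F',s['force'].round(1),'T',s['torque'].round(2));return s,M,g
def rims(ax,zs,gray=60):
    # circles at steel rims near axis ax, heights zs, both views
    for n in('top','side'):
        im,d,P=cloud(n);np.savez(n+'L.npz',im=im,d=d,P=P)
        b=(d>0)&(np.hypot(P[...,0]-ax[0],P[...,1]-ax[1])<.042)&(im.max(-1)>gray)
        for z in zs:
            q=P[b&(abs(P[...,2]-z)<.006)]
            if len(q)>10: print(n,z,len(q),'c',circ(q[:,:2])[0].round(4),'r',circ(q[:,:2])[1].round(4),'zmed',np.median(q[:,2]).round(4),'box',((q.min(0)+q.max(0))/2)[:2].round(4))
E
python3 - <<'E'
from h import *
s,M,g=st()
rims((g[0]+.066,g[1]),[g[2]+x-.043 for x in(.059,.076,.095)])
a=np.load('sideL.npz')['im'];b=np.load('topL.npz')['im']
a=cv2.resize(a[130:250,180:330],None,fx=4,fy=4,interpolation=cv2.INTER_CUBIC);b=rectify(b,'top',.15,.53,.74,-.05,.1)
b=cv2.resize(b,(480*300//420,480));cv2.imwrite('pics/s4.png',np.hstack([a[:480],b[:480]]) if a.shape[0]==b.shape[0] else a)
E
```

```text
4.2 gp [0.5172 0.0262 0.1054] yaw -0.04 w 0.145 F [-1.1 -0.1 -3.9] T [-0.06  0.72 -0.02]
top 0.12136669864904688 127 c [0.5816 0.0275] r 0.0294 zmed 0.1199 box [0.5825 0.0276]
top 0.13836669864904688 108 c [0.5833 0.0276] r 0.0263 zmed 0.1379 box [0.5834 0.0272]
top 0.1573666986490469 154 c [0.583  0.0275] r 0.0201 zmed 0.1568 box [0.5837 0.0279]
side 0.12136669864904688 186 c [0.5839 0.0224] r 0.0272 zmed 0.1225 box [0.5842 0.0152]
side 0.13836669864904688 160 c [0.5839 0.0231] r 0.0231 zmed 0.1402 box [0.5843 0.0199]
side 0.1573666986490469 151 c [0.584  0.0229] r 0.0195 zmed 0.1585 box [0.5844 0.0248]
```

View pics/s4.png

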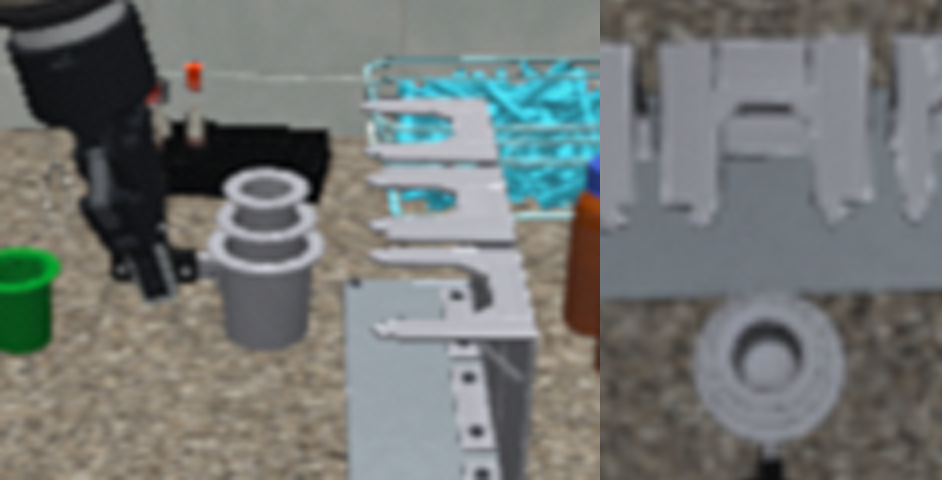

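Nest hangs upright in front of the small slot at crop (265,250). The axis matches the slot in y in both views, and the gap lines up with the plate after a 1.5 mm raise. Inserting.

Request:
{"name": "jog_arm", "arguments": {
  "motion": [
    [0,0,0,0.4,0,-1.5,255],
    [0,0,0,12,0,1.6,255],
    [0,0,0,26,0,5.5,255],
    [0,0,0,40,0,9.2,255],
    [0,0,0,51,0,12.1,255],
    [0,0,0,58,0,14,255],
    [0,0,0,65,0,15.9,255],
    [0,0,0,72,0,17.8,255],
    [0,0,0,72,0,17.8,255],
    [0,0,0,72,0,17.8,255]
  ]
}}

```text
clock: 5.3
eef_pos: [0.5972, 0.0266, 0.0891]
tool_rot: [0.0, 0.991, 0.0, 0.13]
force: [-0.2, 0.4, -4.2]
gripper_width: 0.142
```

```bash
python3 - <<'E'
from h import *
s,M,g=st()
rims((g[0]+.066,g[1]),[g[2]+x-.043 for x in(.076,.095)])
E
```

```text
5.3 gp [0.5923 0.0266 0.1074] yaw 0.02 w 0.142 F [-0.2  0.4 -4.2] T [0.02 0.74 0.01]
top 0.14043928451489046 100 c [0.6633 0.0264] r 0.0301 zmed 0.1416 box [0.6651 0.0248]
top 0.15943928451489048 161 c [0.6608 0.0272] r 0.0218 zmed 0.1585 box [0.668  0.0258]
side 0.14043928451489046 69 c [0.6586 0.0233] r 0.0242 zmed 0.1422 box [0.6588 0.0199]
side 0.15943928451489048 153 c [0.6601 0.0223] r 0.0199 zmed 0.1606 box [0.6662 0.0232]
```

Request:
{"name": "jog_arm", "arguments": {
  "motion": [
    [0,0,0,3,0,0.8,255],
    [0,0,0,6,0,1.6,255],
    [0,0,0,9,0,2.4,255],
    [0,0,0,11,-0.2,2.9,255],
    [0,0,0,12.5,-0.3,3.3,255],
    [0,0,0,14,-0.3,3.7,255],
    [0,0,0,15,-0.3,4,255],
    [0,0,0,15,-0.3,4,255],
    [0,0,0,15,-0.3,4,255],
    [0,0,0,15,-0.3,4,255]
  ]
}}

```text
clock: 6.4
eef_pos: [0.613, 0.0269, 0.0892]
tool_rot: [0.0, 0.991, 0.0, 0.13]
force: [0.1, -0.3, -4.0]
gripper_width: 0.14
```

```bash
python3 - <<'E'
from h import *
s,M,g=st()
rims((g[0]+.066,g[1]),[g[2]+.095-.043])
E
```

```text
6.4 gp [0.608  0.0269 0.1076] yaw 0.03 w 0.14 F [ 0.1 -0.3 -4. ] T [-0.02  0.69 -0.  ]
top 0.1595885967980316 174 c [0.6763 0.0261] r 0.0226 zmed 0.1582 box [0.6795 0.0271]
side 0.1595885967980316 155 c [0.6773 0.0247] r 0.0204 zmed 0.1606 box [0.6819 0.027 ]
```

Request:
{"name": "jog_arm", "arguments": {
  "motion": [
    [0,0,0,0.5,0,0.1,255],
    [0,0,0,1,0,0.3,255],
    [0,0,0,1.5,0,0.4,255],
    [0,0,0,2,0,0.5,255],
    [0,0,0,2.5,0,0.7,255],
    [0,0,0,3,0,0.8,255],
    [0,0,0,3,0,0.8,255],
    [0,0,0,3,0,0.8,255],
    [0,0,0,3,0,0.8,255],
    [0,0,0,3,0,0.8,255]
  ]
}}

```text
clock: 7.5
eef_pos: [0.6157, 0.0268, 0.089]
tool_rot: [0.0, 0.991, 0.0, 0.13]
force: [-2.6, 1.1, -4.1]
gripper_width: 0.143
```

```bash
python3 - <<'E'
from h import *
s,M,g=st()
E
```

```text
7.5 gp [0.6108 0.0269 0.1074] yaw 0.03 w 0.143 F [-2.6  1.1 -4.1] T [0.03 1.24 0.02]
```

Request:
{"name": "jog_arm", "arguments": {
  "motion": [
    [0,0,0,-1.5,0,-0.4,255],
    [0,0,0,-2,0,1.5,255],
    [0,0,0,-2.5,0,3.5,255],
    [0,0,0,-2.8,0,4.4,255],
    [0,0,0,-3.1,0,5.4,255],
    [0,0,0,-3.3,0,6.4,255],
    [0,0,0,-3.6,0,7.4,255],
    [0,0,0,-3.8,0,8.3,255],
    [0,0,0,-4.1,0,9.3,255],
    [0,0,0,-4.1,0,9.3,255]
  ]
}}

```text
clock: 8.5
eef_pos: [0.6155, 0.0271, 0.0798]
tool_rot: [0.0, 0.991, 0.0, 0.131]
force: [-0.3, -1.1, 2.4]
gripper_width: 0.143
```

```bash
python3 - <<'E'
from h import *
s,M,g=st()
rims((g[0]+.066,g[1]),[.151+.003])
E
```

```text
8.5 gp [0.6105 0.0271 0.0981] yaw 0.03 w 0.143 F [-0.3 -1.1  2.4] T [-0.1  -0.04 -0.06]
top 0.154 392 c [0.679  0.0271] r 0.0297 zmed 0.1511 box [0.6818 0.0273]
side 0.154 370 c [0.6787 0.0263] r 0.0296 zmed 0.1526 box [0.6796 0.027 ]
```

Request:
{"name": "jog_arm", "arguments": {
  "motion": [
    [0,0,0,-0.6,0,2,255],
    [0,0,0,-1.2,0,4.3,255],
    [0,0,0,-2.1,0,7.7,255],
    [0,0,0,-3.1,0,11.6,255],
    [0,0,0,-4.2,0,15.5,255],
    [0,0,0,-5.5,0,20.3,255],
    [0,0,0,-6.8,0,25.1,255],
    [0,0,0,-8,0,30,255],
    [0,0,0,-9.1,0,33.8,255],
    [0,0,0,-9.1,0,33.8,255]
  ]
}}

```text
clock: 9.6
eef_pos: [0.6139, 0.0268, 0.0433]
tool_rot: [0.0, 0.992, 0.0, 0.13]
force: [-0.9, -0.2, -4.3]
gripper_width: 0.143
```

```bash
python3 - <<'E'
from h import *
s,M,g=st()
rims((g[0]+.066,g[1]),[.151+.003,.1,.082])
a=np.load('sideL.npz')['im'];b=np.load('topL.npz')['im']
a=cv2.resize(a[130:250,200:330],None,fx=4,fy=4,interpolation=cv2.INTER_CUBIC);b=rectify(b,'top',.15,.53,.74,-.05,.1)
b=cv2.resize(b,(280,480));cv2.imwrite('pics/s5.png',np.hstack([a,b]))
E
```

```text
9.6 gp [0.609  0.0268 0.0617] yaw 0.03 w 0.143 F [-0.9 -0.2 -4.3] T [-0.03  0.71  0.01]
top 0.154 407 c [0.6772 0.0273] r 0.0298 zmed 0.1511 box [0.6794 0.026 ]
top 0.1 45 c [0.6639 0.0281] r 0.0171 zmed 0.0967 box [0.6655 0.029 ]
top 0.082 32 c [0.6661 0.0279] r 0.0246 zmed 0.0782 box [0.6489 0.0282]
side 0.154 366 c [0.6783 0.0262] r 0.0293 zmed 0.1526 box [0.6794 0.0267]
side 0.1 116 c [0.6761 0.0224] r 0.0245 zmed 0.0971 box [0.6766 0.0192]
side 0.082 133 c [0.6748 0.0232] r 0.0241 zmed 0.0809 box [0.6762 0.0245]
```

View pics/s5.png

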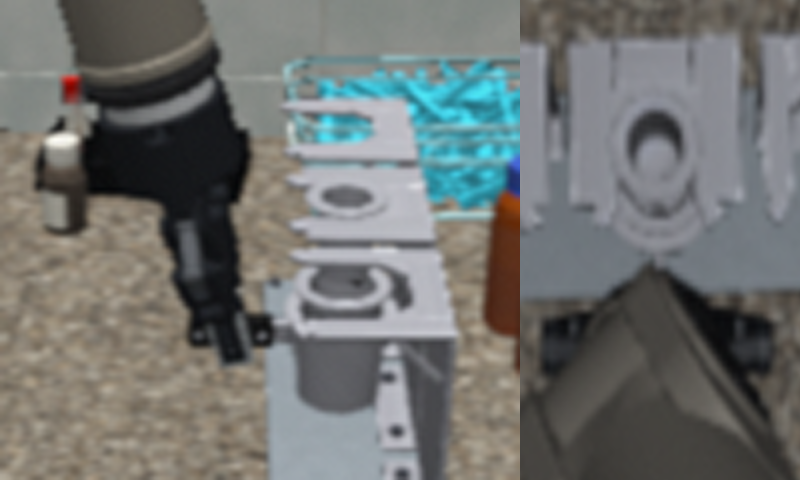

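Small cup hangs in the middle slot at crop (347,195), and the pot with medium cup is clear below it. Next: withdraw and go to the front of the medium slot.

Request:
{"name": "jog_arm", "arguments": {
  "motion": [
    [0,0,0,-10,0,-2.7,255],
    [0,0,0,-30,0,-8,255],
    [0,0,0,-55,0,-14.7,255],
    [0,0,0,-80,0,-21.4,255],
    [0,0,0,-91.8,0,-24.6,255],
    [0,0,0,-89,-18,-35,255],
    [0,0,0,-83,-50,-57,255],
    [0,0,0,-78,-85,-76,255],
    [0,0,0,-75.4,-103.5,-85.9,255],
    [0,0,0,-75.4,-103.5,-85.9,255]
  ]
}}

```text
clock: 10.7
eef_pos: [0.5211, 0.1352, 0.1103]
tool_rot: [-0.002, 0.991, 0.003, 0.133]
force: [-0.9, 1.0, -3.1]
gripper_width: 0.143
```

```bash
python3 - <<'E'
from h import *
s,M,g=st()
rims((g[0]+.066,g[1]),[g[2]+x-.043 for x in(.059,.076)])
p=np.load('topL.npz');print()
for n in('top','side'):
    D=np.load(n+'L.npz');P=D['P'];b=(D['d']>0)&(abs(P[...,0]-.675)<.045)&(abs(P[...,1]-.0265)<.04)
    q=P[b&(P[...,2]>.1535)&(P[...,2]<.17)];print(n,'small rim',len(q),circ(q[:,:2]),np.median(q[:,2]))
    m=P[(D['d']>0)&(abs(P[...,1]-.13)<.045)&(abs(P[...,0]-.68)<.04)&(abs(P[...,2]-.151)<.01)];print('plate z',np.median(m[:,2]))
E
```

```text
10.7 gp [0.5161 0.1351 0.1287] yaw 0.27 w 0.143 F [-0.9  1.  -3.1] T [0.03 0.61 0.  ]
top 0.14466327346874774 117 c [0.5823 0.1372] r 0.0319 zmed 0.1438 box [0.5826 0.1367]
top 0.16166327346874776 220 c [0.5816 0.1367] r 0.0245 zmed 0.1613 box [0.5817 0.1373]
side 0.14466327346874774 167 c [0.5819 0.1277] r 0.0261 zmed 0.145 box [0.5813 0.1255]
side 0.16166327346874776 152 c [0.5823 0.129 ] r 0.0244 zmed 0.1623 box [0.5822 0.1298]

top small rim 85 (array([0.68206467, 0.02372792]), np.float64(0.028819357052462725)) 0.15492162188877345
plate z 0.14929082499393798
side small rim 124 (array([0.67791109, 0.02352996]), np.float64(0.022552302161057528)) 0.15490333756005234
plate z 0.15208090962120838
```

```bash
python3 - <<'E'
from h import *
s,M,g=st()
rims((g[0]+.066,g[1]),[g[2]+x-.043 for x in(.059,.076)])
print(s['joint_vel'].round(3))
E
```

```text
10.8 gp [0.5147 0.1304 0.1263] yaw 0.05 w 0.143 F [-0.  -0.5 -4.3] T [-0.03  0.69 -0.03]
top 0.1422680567669008 125 c [0.5811 0.1324] r 0.0318 zmed 0.1414 box [0.5797 0.1316]
top 0.1592680567669008 206 c [0.5805 0.1317] r 0.0246 zmed 0.1586 box [0.5807 0.1324]
side 0.1422680567669008 171 c [0.5814 0.125 ] r 0.0266 zmed 0.1431 box [0.5811 0.1211]
side 0.1592680567669008 152 c [0.5815 0.126 ] r 0.0243 zmed 0.16 box [0.5813 0.1279]
[0.019 0.013 0.026 0.023 0.002 0.004 0.   ]
```

Request:
{"name": "jog_arm", "arguments": {
  "motion": [
    [0,0,0,-0.3,0,1,255],
    [0,0,0,12,0,4.2,255],
    [0,0,0,26,0,7.9,255],
    [0,0,0,40,0,11.7,255],
    [0,0,0,52,0,14.9,255],
    [0,0,0,58,-0.2,16.5,255],
    [0,0,0,64,-0.4,18.2,255],
    [0,0,0,70,-0.6,19.8,255],
    [0,0,0,75,-0.6,21.1,255],
    [0,0,0,75,-0.6,21.1,255]
  ]
}}

```text
clock: 11.9
eef_pos: [0.598, 0.131, 0.1067]
tool_rot: [0.0, 0.991, 0.0, 0.131]
force: [0.5, 0.2, -3.8]
gripper_width: 0.146
```

```bash
python3 - <<'E'
from h import *
s,M,g=st()
rims((g[0]+.066,g[1]),[g[2]+x-.043 for x in(.059,.077)])
E
```

```text
11.9 gp [0.5931 0.131  0.1251] yaw 0.01 w 0.146 F [ 0.5  0.2 -3.8] T [-0.09  0.67 -0.05]
top 0.14109519205737991 110 c [0.6617 0.1316] r 0.034 zmed 0.1421 box [0.6573 0.13  ]
top 0.15909519205737993 213 c [0.6597 0.1323] r 0.0256 zmed 0.1576 box [0.6639 0.1292]
side 0.14109519205737991 84 c [0.6586 0.1254] r 0.0277 zmed 0.1423 box [0.6586 0.1229]
side 0.15909519205737993 153 c [0.6606 0.1262] r 0.0256 zmed 0.1595 box [0.6646 0.1304]
```

Request:
{"name": "jog_arm", "arguments": {
  "motion": [
    [0,0,0,4,0,1.1,255],
    [0,0,0,8,0,2.1,255],
    [0,0,0,10,0,2.7,255],
    [0,0,0,12,0,3.2,255],
    [0,0,0,13,0,3.5,255],
    [0,0,0,14,0,3.8,255],
    [0,0,0,15,0,4,255],
    [0,0,0,15.5,0,4.2,255],
    [0,0,0,15.5,0,4.2,255],
    [0,0,0,15.5,0,4.2,255]
  ]
}}

```text
clock: 13.0
eef_pos: [0.6123, 0.1309, 0.1061]
tool_rot: [0.001, 0.992, 0.0, 0.13]
force: [-5.2, -0.0, -1.7]
gripper_width: 0.144
```

```bash
python3 - <<'E'
from h import *
s,M,g=st()
E
```

```text
13.0 gp [0.6074 0.1309 0.1245] yaw 0.05 w 0.144 F [-5.2 -0.  -1.7] T [-0.05  1.32 -0.01]
```

Request:
{"name": "jog_arm", "arguments": {
  "motion": [
    [0,0,0,-1,0,-0.3,255],
    [0,0,0,-2,0,-0.5,255],
    [0,0,0,-2.5,0,1.5,255],
    [0,0,0,-3,0,3.4,255],
    [0,0,0,-3.3,0,4.4,255],
    [0,0,0,-3.6,0,5.3,255],
    [0,0,0,-3.9,0,6.3,255],
    [0,0,0,-4.1,0,7.2,255],
    [0,0,0,-4.4,0,8.2,255],
    [0,0,0,-4.4,0,8.2,255]
  ]
}}

```text
clock: 14.0
eef_pos: [0.6129, 0.1313, 0.0994]
tool_rot: [-0.0, 0.991, 0.0, 0.132]
force: [-4.0, -2.4, 7.5]
gripper_width: 0.142
```

```bash
python3 - <<'E'
from h import *
s,M,g=st()
rims((g[0]+.066,g[1]),[g[2]+.059-.043,.154])
E
```

```text
14.0 gp [0.608  0.1313 0.1177] yaw 0.0 w 0.142 F [-4.  -2.4  7.5] T [-0.3   0.04 -0.22]
top 0.13372966088279492 51 c [0.6635 0.1325] r 0.0229 zmed 0.1332 box [0.6536 0.1327]
top 0.154 389 c [0.6761 0.1315] r 0.0307 zmed 0.1516 box [0.6788 0.1319]
side 0.13372966088279492 42 c [0.669  0.1252] r 0.0261 zmed 0.1363 box [0.6658 0.1254]
side 0.154 262 c [0.6773 0.1298] r 0.0301 zmed 0.1531 box [0.6797 0.1318]
```

Request:
{"name": "jog_arm", "arguments": {
  "motion": [
    [0,0,0,-1.3,0,0.7,255],
    [0,0,0,-1.5,0,1.7,255],
    [0,0,0,-1.9,0,3,255],
    [0,0,0,-2.3,0,4.6,255],
    [0,0,0,-2.7,0,6.2,255],
    [0,0,0,-3.2,0,7.8,255],
    [0,0,0,-3.6,0,9.4,255],
    [0,0,0,-4,0,11,255],
    [0,0,0,-4.4,0,12.6,255],
    [0,0,0,-4.4,0,12.6,255]
  ]
}}

```text
clock: 15.1
eef_pos: [0.6103, 0.131, 0.0841]
tool_rot: [0.0, 0.991, 0.0, 0.13]
force: [1.0, -0.5, -1.8]
gripper_width: 0.14
```

```bash
python3 - <<'E'
from h import *
s,M,g=st()
rims((g[0]+.066,g[1]),[g[2]+.059-.043,.154])
E
```

```text
15.1 gp [0.6054 0.131  0.1024] yaw 0.03 w 0.14 F [ 1.  -0.5 -1.8] T [-0.04  0.23 -0.  ]
top 0.1184328876917813 180 c [0.6614 0.1319] r 0.0201 zmed 0.1167 box [0.6638 0.1329]
top 0.154 375 c [0.6747 0.1312] r 0.0308 zmed 0.1514 box [0.6781 0.1319]
side 0.1184328876917813 26 c [0.6696 0.1268] r 0.0288 zmed 0.1195 box [0.6657 0.1268]
side 0.154 259 c [0.6746 0.1297] r 0.0304 zmed 0.1531 box [0.6773 0.1311]
```

Request:
{"name": "jog_arm", "arguments": {
  "motion": [
    [0,0,0,-0.5,0,2,255],
    [0,0,0,-1.3,0,5,255],
    [0,0,0,-2.4,0,9,255],
    [0,0,0,-3.5,0,13,255],
    [0,0,0,-4.5,0,17,255],
    [0,0,0,-5.6,0,21,255],
    [0,0,0,-6.7,0,25,255],
    [0,0,0,-7.8,0,29,255],
    [0,0,0,-7.8,0,29,255],
    [0,0,0,-7.8,0,29,255]
  ]
}}

```text
clock: 16.2
eef_pos: [0.6102, 0.131, 0.0541]
tool_rot: [0.0, 0.991, 0.0, 0.13]
force: [-0.1, -0.2, -1.4]
gripper_width: 0.146
```

```bash
python3 - <<'E'
from h import *
s,M,g=st()
im,d,P=cloud('side');im2,d2,P2=cloud('top')
a=cv2.resize(im[120:240,200:330],None,fx=4,fy=4,interpolation=cv2.INTER_CUBIC);b=rectify(im2,'top',.154,.56,.77,.0,.175)
b=cv2.resize(b,(280,480));cv2.imwrite('pics/s6.png',np.hstack([a,b]))
E
```

```text
16.2 gp [0.6053 0.131  0.0725] yaw 0.03 w 0.146 F [-0.1 -0.2 -1.4] T [-0.    0.45 -0.  ]
```

View pics/s6.png

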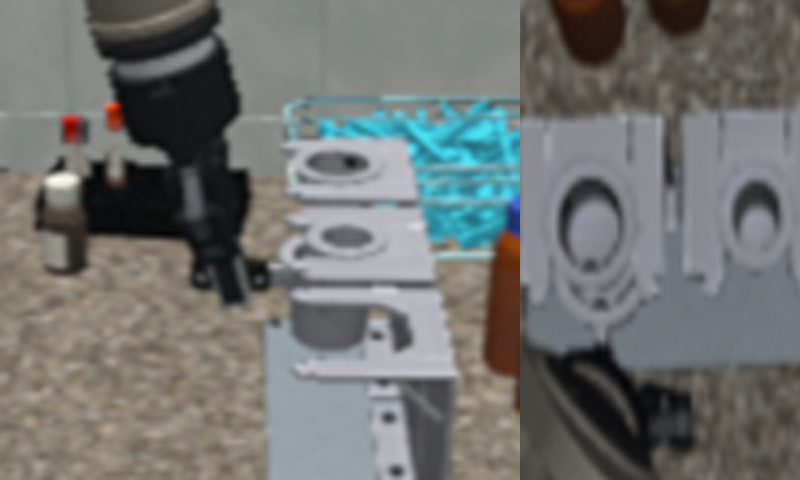

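Medium cup hangs in the left slot at crop (338,162), the small cup is in the middle at (345,237), and the pot is free. Next: the pot to the large slot.

Request:
{"name": "jog_arm", "arguments": {
  "motion": [
    [0,0,0,-10,0,-2.7,255],
    [0,0,0,-30,0,-8,255],
    [0,0,0,-55,0,-14.7,255],
    [0,0,0,-80,0,-21.4,255],
    [0,0,0,-89.8,0,-24.1,255],
    [0,0,0,-85,5,-42,255],
    [0,0,0,-78,35,-68,255],
    [0,0,0,-71.8,75,-91.2,255],
    [0,0,0,-71.8,110,-91.2,255],
    [0,0,0,-71.8,140,-91.2,255]
  ]
}}

```text
clock: 17.3
eef_pos: [0.518, -0.0113, 0.1252]
tool_rot: [0.001, 0.991, -0.001, 0.132]
force: [-0.1, 0.1, -3.4]
gripper_width: 0.138
```

Request:
{"name": "jog_arm", "arguments": {
  "motion": [
    [0,0,0,0,25,0,255],
    [0,0,0,0,45,0,255],
    [0,0,0,0,60,0,255],
    [0,0,0,0,66,0,255],
    [0,0,0,0,68.5,0,255],
    [0,0,0,0,68.5,0,255],
    [0,0,0,0,68.5,0,255],
    [0,0,0,0,68.5,0,255],
    [0,0,0,0,68.5,0,255],
    [0,0,0,0,68.5,0,255]
  ]
}}

```text
clock: 18.3
eef_pos: [0.5174, -0.0771, 0.1238]
tool_rot: [0.0, 0.991, 0.001, 0.13]
force: [0.7, -0.3, -2.1]
gripper_width: 0.142
```

```bash
python3 - <<'E'
from h import *
s,M,g=st()
rims((g[0]+.066,g[1]),[g[2]+.059-.043])
for n in('top','side'):
    D=np.load(n+'L.npz');P=D['P']
    for nm,c,r in(('small',(.674,.0265),.0245),('med',(.672,.131),.0295)):
        b=(D['d']>0)&(np.hypot(P[...,0]-c[0],P[...,1]-c[1])<r+.004)
        # cavity: well below plate
        q=P[b&(P[...,2]<.14)&(P[...,2]>.1)];print(n,nm,'cavity',len(q),circ(q[:,:2])[0].round(4),((q.min(0)+q.max(0))/2).round(4))
a=rectify(np.load('topL.npz')['im'],'top',.154,.62,.72,-.01,.18,.0003)
b=rectify(np.load('sideL.npz')['im'],'side',.154,.62,.72,-.01,.18,.0003)
cv2.imwrite('pics/r2.png',np.vstack([a,b]))
E
```

```text
18.3 gp [ 0.5125 -0.0771  0.1422] yaw 0.06 w 0.142 F [ 0.7 -0.3 -2.1] T [0.02 0.46 0.04]
top 0.15818653152206025 239 c [ 0.5783 -0.0758] r 0.0297 zmed 0.1571 box [ 0.5784 -0.0756]
side 0.15818653152206025 298 c [ 0.5793 -0.0806] r 0.0292 zmed 0.1593 box [ 0.5761 -0.0791]
top small cavity 81 [0.6769 0.0302] [0.6732 0.0318 0.1197]
top med cavity 137 [0.6744 0.134 ] [0.6715 0.1344 0.1205]
side small cavity 54 [0.6769 0.0247] [0.6767 0.0248 0.1223]
side med cavity 30 [0.673  0.1288] [0.673  0.129  0.1208]
```

View pics/r2.png

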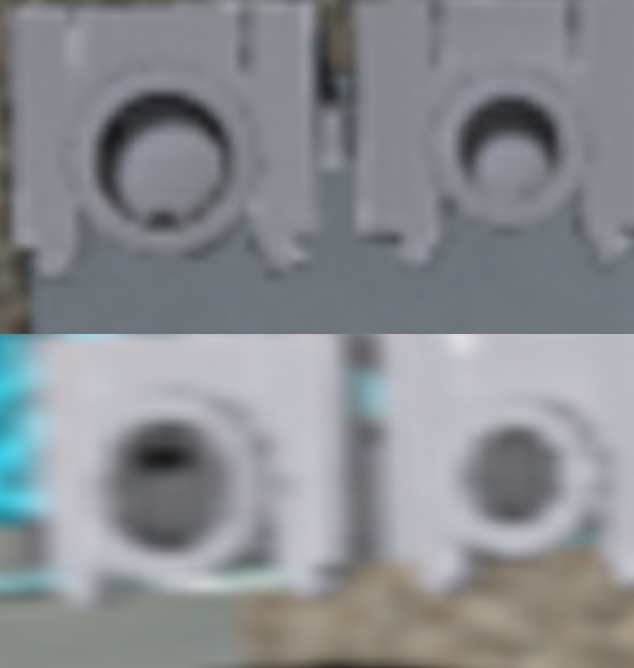

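Both cups sit deep in their slots (top row: medium (164,159), small (508,148)). The pot is lined up with the large slot, so I'm inserting it.

Request:
{"name": "jog_arm", "arguments": {
  "motion": [
    [0,0,0,10,0,2.7,255],
    [0,0,0,24,0,6.4,255],
    [0,0,0,38,0,10.2,255],
    [0,0,0,50,0,13.4,255],
    [0,0,0,58,0,15.5,255],
    [0,0,0,65,0,17.4,255],
    [0,0,0,72,0,19.3,255],
    [0,0,0,79,0,21.2,255],
    [0,0,0,84,0,22.5,255],
    [0,0,0,84,0,22.5,255]
  ]
}}

```text
clock: 19.4
eef_pos: [0.6051, -0.0774, 0.1239]
tool_rot: [0.0, 0.991, 0.0, 0.131]
force: [-0.4, -0.1, -2.5]
gripper_width: 0.138
```

```bash
python3 - <<'E'
from h import *
s,M,g=st()
rims((g[0]+.066,g[1]),[g[2]+.059-.043])
E
```

```text
19.4 gp [ 0.6002 -0.0774  0.1423] yaw 0.03 w 0.138 F [-0.4 -0.1 -2.5] T [-0.02  0.53  0.06]
top 0.15829510899332905 248 c [ 0.6662 -0.076 ] r 0.0304 zmed 0.1568 box [ 0.6654 -0.077 ]
side 0.15829510899332905 304 c [ 0.6664 -0.0818] r 0.0294 zmed 0.1593 box [ 0.67   -0.0829]
```

Axis at .6665; contact is expected near .679. Pushing home.

Request:
{"name": "jog_arm", "arguments": {
  "motion": [
    [0,0,0,4,0,1.1,255],
    [0,0,0,7,0,1.9,255],
    [0,0,0,9,0,2.4,255],
    [0,0,0,10,0,2.7,255],
    [0,0,0,11,0,2.9,255],
    [0,0,0,12,0,3.2,255],
    [0,0,0,12.5,0,3.3,255],
    [0,0,0,13,0,3.5,255],
    [0,0,0,13,0,3.5,255],
    [0,0,0,13,0,3.5,255]
  ]
}}

```text
clock: 20.5
eef_pos: [0.6178, -0.0775, 0.1238]
tool_rot: [0.0, 0.991, 0.0, 0.13]
force: [-0.8, 0.3, -1.9]
gripper_width: 0.14
```

```bash
python3 - <<'E'
from h import *
s,M,g=st()
E
```

```text
20.5 gp [ 0.6129 -0.0775  0.1422] yaw 0.02 w 0.14 F [-0.8  0.3 -1.9] T [-0.04  0.46  0.01]
```

Request:
{"name": "jog_arm", "arguments": {
  "motion": [
    [0,0,0,0.5,0,0.1,255],
    [0,0,0,1,0,0.3,255],
    [0,0,0,1.5,0,0.4,255],
    [0,0,0,2,0,0.5,255],
    [0,0,0,2.5,0,0.7,255],
    [0,0,0,2.5,0,0.7,255],
    [0,0,0,2.5,0,0.7,255],
    [0,0,0,2.5,0,0.7,255],
    [0,0,0,2.5,0,0.7,255],
    [0,0,0,2.5,0,0.7,255]
  ]
}}

```text
clock: 21.5
eef_pos: [0.6186, -0.0776, 0.123]
tool_rot: [0.001, 0.992, 0.0, 0.129]
force: [-6.3, -0.2, 1.9]
gripper_width: 0.14
```

```bash
python3 - <<'E'
from h import *
s,M,g=st()
E
```

```text
21.5 gp [ 0.6137 -0.0776  0.1414] yaw 0.03 w 0.14 F [-6.3 -0.2  1.9] T [0.08 1.47 0.05]
```

Request:
{"name": "jog_arm", "arguments": {
  "motion": [
    [0,0,0,-1,0,-0.3,255],
    [0,0,0,-2,0,-0.5,255],
    [0,0,0,-2.3,0,0.5,255],
    [0,0,0,-2.6,0,1.5,255],
    [0,0,0,-2.8,0,2.4,255],
    [0,0,0,-3.1,0,3.4,255],
    [0,0,0,-3.3,0,4.3,255],
    [0,0,0,-3.3,0,4.3,255],
    [0,0,0,-3.3,0,4.3,255],
    [0,0,0,-3.3,0,4.3,255]
  ]
}}

```text
clock: 22.5
eef_pos: [0.6183, -0.0775, 0.1188]
tool_rot: [0.0, 0.991, 0.0, 0.131]
force: [-3.5, -0.1, 1.4]
gripper_width: 0.14
```

```bash
python3 - <<'E'
from h import *
s,M,g=st()
E
```

```text
22.5 gp [ 0.6134 -0.0775  0.1372] yaw 0.02 w 0.14 F [-3.5 -0.1  1.4] T [ 0.02  0.89 -0.03]
```

Request:
{"name": "jog_arm", "arguments": {
  "motion": [
    [0,0,0,0,0,0,200],
    [0,0,0,0,0,0,130],
    [0,0,0,0,0,0,130],
    [0,0,0,0,0,0,130],
    [0,0,0,0,0,0,130],
    [0,0,0,0,0,-10,130],
    [0,0,0,0,0,-30,130],
    [0,0,0,0,0,-60,130],
    [0,0,0,-10,0,-95,130],
    [0,0,0,-20,0,-130,130]
  ]
}}

```text
clock: 23.5
eef_pos: [0.5647, -0.0771, 0.2407]
tool_rot: [0.0, 0.991, 0.0, 0.131]
force: [0.5, -0.6, 0.4]
gripper_width: 0.49
```

Request:
{"name": "jog_arm", "arguments": {
  "motion": [
    [0,0,0,-30,0,-10,130],
    [0,0,0,-60,0,-20,130],
    [0,0,0,-90,0,-20,130],
    [0,0,0,-100,0,-20,130],
    [0,0,0,-100,0,-20,130],
    [0,0,0,-100,0,-20,130],
    [0,0,0,-100,0,-20,130],
    [0,0,0,-100,0,-20,130],
    [0,0,0,-100,0,-20,130],
    [0,0,0,-100,0,-20,130]
  ]
}}

```text
clock: 24.5
eef_pos: [0.4639, -0.0773, 0.2325]
tool_rot: [0.0, 0.991, 0.0, 0.13]
force: [-0.6, 0.7, -0.1]
gripper_width: 0.488
```

```bash
python3 - <<'E'
from h import *
s,M,g=st()
rims((.677,-.078),[.154])
T=np.load('topL.npz')['im'];S=np.load('sideL.npz')['im']
a=rectify(T,'top',.154,.58,.73,-.13,.18,.0005)
b=cv2.resize(S[130:260,165:330],None,fx=3.76,fy=3,interpolation=cv2.INTER_CUBIC)[:, :620]
cv2.imwrite('pics/fin.png',np.vstack([a,b[:290]]))
for n in('top','side'):
    D=np.load(n+'L.npz');D0=np.load(n+'0.npz')
    P=D['P'];q=P[(D['d']>0)&(np.hypot(P[...,0]-.678,P[...,1]+.078)<.033)&(P[...,2]<.14)&(P[...,2]>.1)];print(n,'pot cavity',circ(q[:,:2]),len(q))
    df=np.abs(D['im'].astype(int)-D0['im']).max(-1)>45
    k,l,stt,c=cv2.connectedComponentsWithStats(df.astype(np.uint8))
    print([list(stt[i]) for i in range(1,k) if stt[i,4]>15])
E
```

```text
24.5 gp [ 0.459  -0.0773  0.2509] yaw 0.04 w 0.488 F [-0.6  0.7 -0.1] T [0.07 0.27 0.01]
top 0.154 336 c [ 0.6805 -0.0776] r 0.0326 zmed 0.1517 box [ 0.6816 -0.0778]
side 0.154 394 c [ 0.6802 -0.0803] r 0.0319 zmed 0.1538 box [ 0.6776 -0.078 ]
top pot cavity (array([ 0.68437759, -0.07724489]), np.float64(0.016196091111076474)) 218
[[np.int32(271), np.int32(161), np.int32(19), np.int32(13), np.int32(60)], [np.int32(198), np.int32(166), np.int32(14), np.int32(8), np.int32(43)], [np.int32(238), np.int32(166), np.int32(10), np.int32(8), np.int32(48)], [np.int32(279), np.int32(186), np.int32(5), np.int32(19), np.int32(84)], [np.int32(251), np.int32(219), np.int32(24), np.int32(24), np.int32(362)], [np.int32(254), np.int32(244), np.int32(62), np.int32(22), np.int32(654)], [np.int32(258), np.int32(260), np.int32(6), np.int32(5), np.int32(18)], [np.int32(268), np.int32(271), np.int32(4), np.int32(30), np.int32(57)], [np.int32(279), np.int32(323), np.int32(17), np.int32(2), np.int32(28)], [np.int32(272), np.int32(361), np.int32(40), np.int32(23), np.int32(863)], [np.int32(506), np.int32(366),
[... 390 characters left out ...]
32(10), np.int32(46), np.int32(273)], [np.int32(9), np.int32(112), np.int32(13), np.int32(53), np.int32(174)], [np.int32(0), np.int32(145), np.int32(7), np.int32(6), np.int32(32)], [np.int32(273), np.int32(158), np.int32(20), np.int32(8), np.int32(102)], [np.int32(277), np.int32(176), np.int32(17), np.int32(8), np.int32(81)], [np.int32(274), np.int32(195), np.int32(24), np.int32(12), np.int32(149)], [np.int32(298), np.int32(197), np.int32(6), np.int32(11), np.int32(28)], [np.int32(245), np.int32(202), np.int32(35), np.int32(11), np.int32(274)], [np.int32(183), np.int32(206), np.int32(52), np.int32(45), np.int32(914)], [np.int32(277), np.int32(215), np.int32(24), np.int32(16), np.int32(301)]]
```

View pics/fin.png

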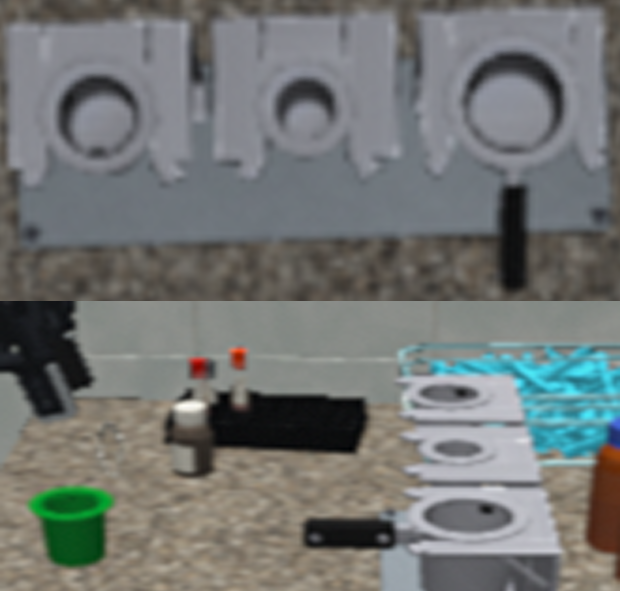

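```bash
python3 -c "
from workcell import *
print(job_done())"
```

```text
the job is handed in; nothing more can be done
None
```

The nest is apart, and the job is handed in at about 24.5 s of the 54 s allowed. The small cup, medium cup and pot each hang upright by the rim in the slot of their own width.

**How it was done:** I held the pot by its handle with the tool tilted 15°. I slid the small cup's rim gap into the middle slot, pushed it to contact and pulled the rest down (about 6 N). The medium cup came off the same way in the left slot (about 12 N). The pot then went into the right-hand slot, again pushed to contact, lowered onto its rim and released.

**Last checks:**
- **Cups and pot:** the final top and side pictures show all three upright and level. By the contact readings, the small cup is about 1 mm and the medium cup about 0.5 mm past its slot centre. The pot was left at its contact point, about 2.5 mm past. The limit is 3 mm.
- **Surroundings:** comparing pictures before and after showed changes only at the nest's old place, the rack, and the arm and its shadow. The bottles, boxes and look-alikes had not moved.
- **Robot:** the gripper was open and clear of everything, and the wrist force was near zero.

**Disagreements:**
- **Camera views:** the two views differed by 2 to 6 mm in y, so I averaged them and relied on contact.
- **Pot position:** measuring from the slot tips put the pot about 5 mm past centre. That is more than the slot allows, so I put it down to blur.

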